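Close the filter module and open the sealing lacquer

ROBOT

A 6-joint arm with a two-finger parallel gripper is mounted at the origin on the work surface. World frame = base frame: x ahead of the robot, y to its left, z up, the work surface at z = 0. Lengths are in mm, angles in rad, forces in N, time in s.
With the tool pointing down it reaches from about 275 to 1000 mm from the base axis. Payload 8.4 kg.
Tool frame: the origin (TCP) lies between the finger pads; the fingertips stand 22 mm ahead of it and the grasp point (between the pads) lies 3 mm ahead of it; z points along the fingers, y is the line along which they close (so a half turn about z gives the same grasp; the last joint's range is limited). The gripper opens to 85 mm and grips with 20 to 120 N. Pads are 22 mm wide; open, the fingers measure 114 mm over their backs; the gripper's body (76 mm by 85 mm) begins 54 mm behind the grasp point. The pads swing forward as they close: fully open they stand 13 mm farther back than shut.
Start: joints at [1.298, 0.353, 1.633, -0, 1.155, -0.002], TCP at [167.187, 602.226, 253.281] pointing down, gripper open.
Joint ranges: [-2.63, 2.63], [-0.92, 2.1], [0.06, 2.66], [-1.3, 4.44], [0, 2.69], [-3.02, 3.02]. Speed limits (rad/s): [2.22, 2.22, 2.79, 3.14, 3.14, 3.14].

INTERFACE

Orientations are given as [roll, pitch, yaw] about the fixed x, y, z axes, in that order (R = Rz(yaw) Ry(pitch) Rx(roll)).
In Python, from rig import r, grab_frame gives the robot as it stands.
- The arm moves only by the shell command python3 -m inch 'ROWS' [FORCE]. ROWS is JSON, a list of rows, each a list of 7 numbers: the turn, a rotation vector about the tool's x, y, z as a fraction of full scale, then the shift along the tool's x, y, z as a fraction of full scale, then the closure, from 0 (fully open) to 1 (shut). In form: [[rx, ry, rz, dx, dy, dz, fingers], ...]. A call has 1 to 8 rows; each row shifts and turns the commanded pose from where the row before left it, along the tool's axes as they then stand; what a row does not reach is not made up. Full scale, the value 1, is 2.5 cm for a shift and pi rad for a turn. A row lasts 1/12 s, in which the tool goes at most 41.7 mm and 7.16 degrees, less where a joint would pass 70% of its speed; a pose out of reach is approached as far as the arm can. A call with a number of a shift or a turn outside -1 to 1 is refused whole. A call with a gripper value outside its range is refused whole. The fingers move at their own pace and stop on an object; FORCE is the grip in N (left out, the last holds). Time passes only in rows, so rows that do not move let the fingers close. It gives the time, the measured TCP pose, the force, the opening and the grip force at its end, in the units of the state.
- r.sense(): the state, without advancing time (a new reading comes with each control period).
- grab_frame(name): name is "side" or "top" or "wrist"; returns a dict with "pixels" (400x640x3 uint8, red, green, blue), "z_map" (400x640 float32, mm along the optical axis (not along the pixel's ray), 0 where there is no reading), "vertical_fov" (degrees; the focal length in pixels is half the picture's height over the tangent of half this angle, whatever the lens; pixels are square), "cx", "cy" (the principal point, pixels), "dist" ([k1, k2, p1, p2, k3] as OpenCV has them; the pictures are not rectified), "cam_to_world" (4x4, takes a point from camera to world coordinates). Camera axes: x right, y down, z forward; pixel columns grow to the right and rows downward; lengths in mm; the calibration is good to about 2 mm. A picture is of the moment at which its call begins.
- r.sign_off(): hands the job in; it is judged then, once.
The state is a dict: "clock": time; "qpos": joint angles; "qvel": joint speeds; "joint_efforts": joint torques, N m; "eef_pos": TCP position; "tcp_rot": TCP orientation; "contact_force": force on the tool from outside, world axes, zero at the start; "wrist_torque": the same for the moment, N m; "opening": opening from 0.0 (shut) to 1.0 (fully open); "grasp_force": force on a finger pad.
Only numpy, scipy, OpenCV 4.12 (cv2) and the standard library are available. Lean on these libraries where they do the work, as an engineer would, in place of code of your own. Each camera call takes 0.05 s, during which the arm holds its last target. There are 200 camera calls.

TASK

Close up the open filter module for sealing: lift its grey cover by the handle and lower it, without dropping it, over the two locating pins until it lies flush on the box, and let go of it. Then open the push-and-turn safety cap of the sealing-lacquer bottle: press the cap down, twist it anticlockwise until it is free and lift it straight up until its brush is clear of the bottle, finishing while still holding the cap upright and still with the brush a few centimetres above the mouth, ready to seal the pins. Leave the other things on the bench where they are.

Things in the scene. Friction and masses are not known exactly. Their poses are not given: they have to be found in the camera images.
- cover_grip (a point): Centre of the handle of the loose grey cover, 30 mm above the cover's underside (26 mm above its top face). The black handle is a straight square bar 70 mm long (x), 9 mm wide (y), 9 mm high, on two posts over the middle of the sheet. x along the sheet's long side, z up. At the start the cover lies flat on the bench.
- module_seat (a point): Centre of the open top of the filter module at the height of its rim, where the cover's underside comes to rest (its handle's centre is then 30 mm above this point). The module is an open aluminium box 140 x 90 mm with circuit parts inside, fixed in a cradle; its rim is 58 mm above the bench. x along its long side, z up.
- pin_a (a point): Tip of one locating pin of the module: steel, 6 mm thick, with a tapered nose, standing 14 mm above the rim on the long centre line (straight for 9 mm, then tapering over 5 mm to 2 mm thick), 59 mm from the middle at the module's +x end.
- pin_b (a point): Tip of the other, equal locating pin, 59 mm from the middle at the module's -x end.
- cap_grip (a point): Centre of the red push-and-turn cap on the lacquer bottle, on its axis, half-way up. The cap (40 g) is round, 46 mm across, 30 mm high, ribbed, with white arrows on top pointing the way it opens: anticlockwise seen from above. Turned about 42 degrees it is free, 60 is right, a stop comes at about 85; then it lifts straight off. z up.
- brush_tip (a point): Lowest point of the brush under the cap, on the cap's axis, 49 mm below the cap's centre; inside the bottle at the start.
- mouth (a point): Centre of the bottle's mouth: top of the white springy collar in the neck when the cap is off, 114 mm above the bench. The closed cap's centre is 3 mm below this point. x, y along the bottle's sides, z up; the closed cap's x lies along this x within 5 degrees.
- cover: The grey cover (0.2 kg): a flat sheet 140 x 90 x 4 mm with two 8.5 mm holes on its long centre line, 59 mm either side of the middle. Origin at the centre of its underside, x along its long side. It fits either way round.
- cap: The cap itself; origin on its axis at its lower edge, 15 mm below its centre. A spring holds it up in its lock: pressing straight down takes about 4 N at first, 7.5 N at 4 mm, 9.5 N at 6 mm; the travel ends at 8 mm. It must be at least 4 mm down, better 6, to turn past the lock, so keep it pressed until it is turned.
- bottle: The lacquer bottle, white, square, 58 mm wide, red label, clamped in a fixed holder on a base 100 mm square; its shoulder slopes down from 12 mm below the closed cap's lower edge. Origin at the centre of the base's underside, on the bench.
- adaptor: bystander: round metal coax adaptor, 22 mm across, 34 mm tall, upright; origin at the centre of its underside
- coil_can: bystander: square aluminium coil can 22 x 22 mm, 34 mm tall; origin at the centre of its underside
- screwdriver: bystander: screwdriver with yellow handle, 170 mm long, lying flat
- flux_bottle: bystander: small round amber jar with a black screw cap, 38 mm across, 75 mm tall; origin at the centre of its underside. Not the lacquer.
- solder_spool: bystander: blue solder spool, 60 mm across, 44 mm tall, standing on its end; origin at the centre of its underside
- multimeter: bystander: yellow multimeter, 135 x 72 x 32 mm, lying on its back; origin at the centre of its underside
Mind the look-alikes: they are no part of the job. Leave any pink look-alike of the cover alone. Of the things shaped like the cap, the red one is meant.

How it is judged (in metres and radians):
On the way, in this order (a step that is already met when the one before it is completed fails the run):
1. the cover rests flush on the module, over both pins (horizontal distance between cover_grip and module_seat below 0.004 m and z of cover_grip in the frame of module_seat between 0.0285 and 0.0315 m and angle between cover_grip's own z axis and vertical below 0.025 rad and angle between the x axis of cover_grip and the x axis of module_seat, either way round below 0.08 rad), for 0.2 s.
2. the cap is pressed down, at least 3 mm below where it locks, with the cover let go (z of cap_grip in the frame of mouth below -0.006 m and contact force between the fingers and cover below 0.1 N), for 0.1 s.
3. the cap, still on the neck, is turned free of its lock (angle between the x axis of cap_grip and the x axis of mouth, either way round above 0.68 rad and z of cap_grip in the frame of mouth below 0.012 m), for 0.05 s.
At the end, for the whole second after the job is handed in: The fingers hold the cap upright (within 0.2 rad) and still, touching neither bottle nor collar, its brush tip 3 to 100 mm above the mouth and within 15 mm of being over its centre; the cover lies flush on the module (its height within 1.5 mm of seated, 0.025 rad of level, 4 mm of centre), released (all of step 1 and z of brush_tip in the frame of mouth between 0.003 and 0.1 m and horizontal distance between brush_tip and mouth below 0.015 m and angle between cap_grip's own z axis and vertical below 0.2 rad and linear speed of cap below 0.03 m/s and contact force between the fingers and cap above 1 N and contact force between cap and bottle below 0.05 N and contact force between the fingers and cover below 0.05 N); the arm keeps its last pose, push and grip.
It fails at once if the cover is dropped (it moves faster than 0.5 m/s with no finger on it) (contact force between the fingers and cover below 0.05 N and linear speed of cover above 0.5 m/s).
It fails at once if a bystander is pushed more than 30 mm from its place (distance of any of adaptor, coil_can, screwdriver, flux_bottle, solder_spool, multimeter from where it was at the start of the episode above 0.03 m).
It fails at once if an upright bystander is knocked over (angle between any of adaptor, coil_can, flux_bottle, solder_spool, multimeter's own z axis and vertical above 0.6 rad).
It also fails if it takes over 64 s, if anything falls off the work surface, if the arm or the gripper's body presses on something with over 40 N, if the wrist force passes 120 N, or if a joint passes its speed limit or range.

## Working session

There is one attempt and no reset: what is moved stays moved. The work goes in short steps, Python scripts to look and compute and a shell command to move; the robot and the scene stay as the last step left them, time stands still between calls to the robot, and variables do not carry over. Pictures are saved under pics/ and viewed, at most 10 in all, crops included, and the job is handed in when it is done.

```bash
ls; mkdir -p pics; cat > h.py <<'E'
import numpy as np, cv2
from rig import r, grab_frame
def K(f):
    fl=200/np.tan(np.radians(f["vertical_fov"])/2)
    return np.array([[fl,0,f["cx"]],[0,fl,f["cy"]],[0,0,1.]])
def ray(f,uv):
    n=cv2.undistortPoints(np.float64(uv).reshape(-1,1,2),K(f),np.float64(f["dist"])).reshape(-1,2)
    d=np.c_[n,np.ones(len(n))]; T=np.array(f["cam_to_world"])
    return T[:3,3],d@T[:3,:3].T,d
def onplane(f,uv,z):
    o,w,_=ray(f,uv); return o+w*((z-o[2])/w[:,2])[:,None]
def bydepth(f,uv):
    o,w,_=ray(f,uv); uv=np.int32(uv).reshape(-1,2)
    return o+w*f["z_map"][uv[:,1],uv[:,0]][:,None]
def shot(name,out):
    f=grab_frame(name); cv2.imwrite("pics/"+out,f["pixels"][...,::-1]); np.save("pics/"+out[:-4]+".npy",f,allow_pickle=True); return f
def load(n): return np.load("pics/"+n+".npy",allow_pickle=True).item()
E
python3 - <<'E'
from h import *
for n in("top","side"):
    f=shot(n,n+"1.png"); print(n,f["vertical_fov"],np.round(f["cam_to_world"],2).tolist(),f["dist"])
s=r.sense(); print(s)
E
```

```text
pics
top 43.963264030448755 [[-0.02, -0.99, 0.17, 312.69], [-1.0, 0.02, -0.0, -46.92], [-0.0, -0.17, -0.99, 1365.65], [0.0, 0.0, 0.0, 1.0]] [-0.07300901  0.          0.          0.          0.        ]
side 48.36868995564434 [[-1.0, 0.01, 0.02, 486.37], [-0.01, 0.55, -0.83, 869.79], [-0.01, -0.83, -0.55, 719.17], [0.0, 0.0, 0.0, 1.0]] [0.03198367 0.         0.         0.         0.        ]
{'clock': 0.1, 'qpos': array([ 1.29758932e+00,  3.53568606e-01,  1.63407868e+00,  8.82676442e-06,
        1.15523179e+00, -2.36301946e-03]), 'qvel': array([ 0.0018461 , -0.00195911, -0.00487905,  0.00116023,  0.00046814,
       -0.0008473 ]), 'joint_efforts': array([-5.01152790e-04, -6.06360698e+01, -3.42824364e+01,  1.16520289e-05,
        3.96339688e-03, -3.72399575e-05]), 'eef_pos': array([167.0771971 , 601.81770876, 252.63507742]), 'tcp_rot': array([-3.14030625e+00, -1.11107498e-05,  2.87074509e+00]), 'contact_force': array([ 0.23912758, -0.59556064,  0.69589714]), 'wrist_torque': array([-0.0191682 , -0.0544944 ,  0.03510808]), 'grasp_force': 0.0, 'opening': 1.0008884416828696}
```

View pics/top1.png

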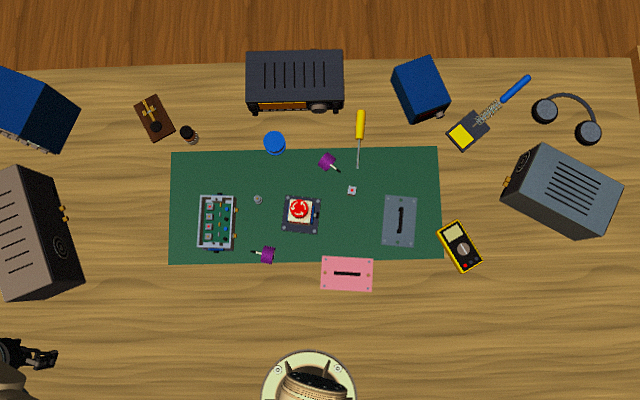

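View pics/side1.png

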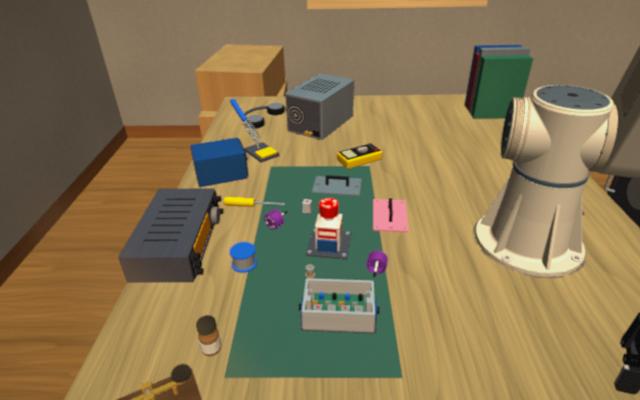

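The top view shows the grey cover at about (399,220), the module at (216,222), the red cap at (300,209) and the pink look-alike at (347,273). The small parts are at (258,199) and (352,190). The side view agrees.

```bash
python3 - <<'E'
from h import *
f=load("top1"); im=f["pixels"]; hsv=cv2.cvtColor(im,cv2.COLOR_RGB2HSV); z=f["z_map"]
vv,uu=np.mgrid[0:400,0:640]
P=bydepth(f,np.c_[uu.ravel(),vv.ravel()]).reshape(400,640,3)
def rep(nm,box,mask,zp):
    x0,y0,x1,y1=box; m=np.zeros((400,640),np.uint8); m[y0:y1,x0:x1]=mask[y0:y1,x0:x1]*255
    c=max(cv2.findContours(m,cv2.RETR_EXTERNAL,cv2.CHAIN_APPROX_NONE)[0],key=cv2.contourArea)
    w=onplane(f,c.reshape(-1,2),zp)[:,:2].astype(np.float32)
    R=cv2.minAreaRect(w); hz=np.median(P[...,2][m>0])
    b=cv2.boxPoints(R); e=[b[1]-b[0],b[2]-b[1]]; l=max(e,key=np.linalg.norm)
    print(nm,"px",c.reshape(-1,2).mean(0).round(1),"ctr",np.round(R[0],1),"size",np.round(R[1],1),"long dir",round(float(np.arctan2(l[1],l[0])),3),"z",hz)
H,S,V=[hsv[...,i].astype(int) for i in range(3)]
green=(H>60)&(H<90)&(S>90)
rep("cover",(376,188,424,252),~green,4)
rep("handle",(386,200,412,240),V<60,34.5)
rep("module>z45",(190,185,242,258),(P[...,2]>45)&(P[...,2]<75),58)
rep("cap",(280,190,320,232),((H<8)|(H>172))&(S>150)&(P[...,2]>110),126)
rep("bottlebase",(275,185,325,240),~green,20)
for nm,p in dict(adaptor=(258,199),coil=(352,190),spool=(274,142)).items(): print(nm,P[p[1],p[0]].round(0))
g=lambda x0,y0,x1,y1,s:cv2.resize(im[y0:y1,x0:x1,::-1],None,fx=s,fy=s,interpolation=cv2.INTER_CUBIC)
cv2.imwrite("pics/crop1.png",np.hstack([g(186,180,246,260,5),g(270,180,330,260,5)]))
E
```

```text
cover px [398.8 220.8] ctr [ 466.3 -260.9] size [ 93.  142.6] long dir -0.13 z 5.027838449755109
handle px [400.  219.6] ctr [ 465.7 -259. ] size [11.8 69. ] long dir -0.097 z 34.87621254702708
module>z45 px [215.1 221.2] ctr [469.9 236.1] size [ 94.1 138.9] long dir -0.054 z 56.97467266997842
cap px [300.  207.7] ctr [489.1  10.2] size [43.1 43.4] long dir -0.023 z 126.48110439906213
bottlebase px [300.6 214.4] ctr [488.7   9.2] size [ 99.8 101.4] long dir -0.142 z 13.244859608044862
adaptor [531. 125.  31.]
coil [ 550. -132.   34.]
spool [688.  79.  42.]
```

View pics/crop1.png

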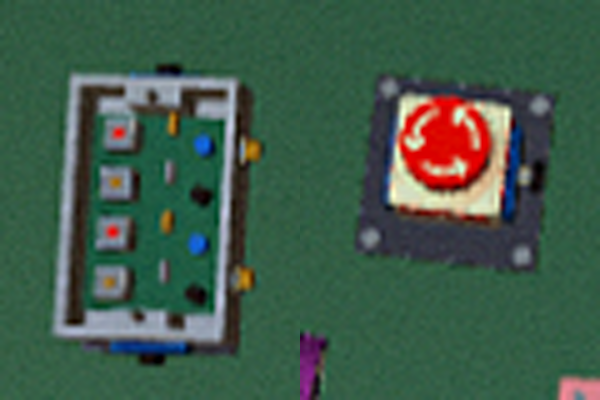

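The crop shows the module rim, with pins near the ends of its long centre line at about (151,97) and (137,318), and the cap with its arrows at about (445,140). Yaws are about -0.115 for the cover and -0.054 for the module. I'll go over the module first for a close look.

```bash
python3 -m inch '[[0,0,-0.025,-0.85,-0.82,0,0],[0,0,-0.025,-0.85,-0.82,0,0],[0,0,0,-0.86,-0.82,0,0],[0,0,0,-0.86,-0.82,0,0],[0,0,0,-0.86,-0.82,0,0],[0,0,0,-0.86,-0.82,0,0],[0,0,0,-0.86,-0.82,0,0],[0,0,0,-0.86,-0.82,0,0]]'
python3 -m inch '[[0,0,0,-0.86,-0.82,0,0],[0,0,0,-0.86,-0.82,0,0],[0,0,0,-0.86,-0.82,0,0],[0,0,0,-0.86,-0.82,0,0],[0,0,0,-0.86,-0.82,0,0],[0,0,0,-0.86,-0.82,0,0],[0,0,0,-0.8,-0.82,0,0],[0,0,0,0,0,0,0]]'
python3 - <<'E'
from h import *
f=shot("wrist","w1.png"); print(np.round(f["cam_to_world"],2).tolist(),f["vertical_fov"])
E
```

```text
clock: 0.77
eef_pos: [313.9, 414.4, 253.1]
tcp_rot: [-3.141, -0.0, 3.028]
contact_force: [0.1, -0.6, -0.1]
opening: 0.994
grasp_force: 0.0
clock: 1.43
eef_pos: [447.3, 253.1, 253.1]
tcp_rot: [-3.14, 0.001, 3.025]
contact_force: [-0.0, -0.7, -0.6]
opening: 1.0
grasp_force: 0.0
[[0.12, 0.94, 0.32, 365.92], [0.99, -0.11, -0.04, 263.59], [-0.0, 0.32, -0.95, 373.01], [0.0, 0.0, 0.0, 1.0]] 70.21687595975646
```

View pics/w1.png

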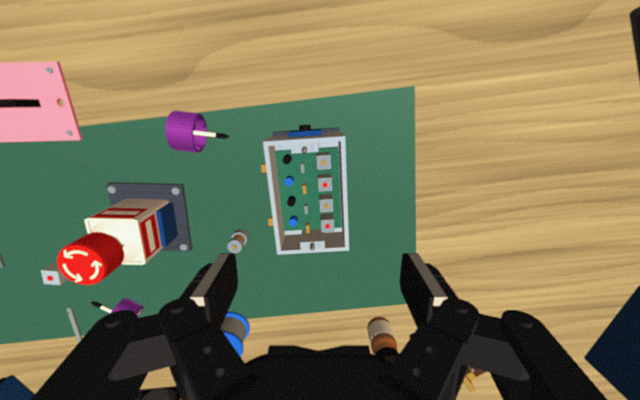

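The wrist view shows the rim at corners about (264,142), (345,136), (349,250) and (277,254), with pins at about (305,149) and (313,246), and the cap at (85,265). Next I'll measure the rim and cap here.

```bash
python3 - <<'E'
from h import *
f=load("w1"); im=f["pixels"]; hsv=cv2.cvtColor(im,cv2.COLOR_RGB2HSV)
H,S,V=[hsv[...,i].astype(int) for i in range(3)]
vv,uu=np.mgrid[0:400,0:640]
P=bydepth(f,np.c_[uu.ravel(),vv.ravel()]).reshape(400,640,3)
def rep(nm,box,mask,zp):
    x0,y0,x1,y1=box; m=np.zeros((400,640),np.uint8); m[y0:y1,x0:x1]=mask[y0:y1,x0:x1]*255
    c=max(cv2.findContours(m,cv2.RETR_EXTERNAL,cv2.CHAIN_APPROX_NONE)[0],key=cv2.contourArea)
    w=onplane(f,c.reshape(-1,2),zp)[:,:2].astype(np.float32)
    R=cv2.minAreaRect(w); b=cv2.boxPoints(R); l=max([b[1]-b[0],b[2]-b[1]],key=np.linalg.norm)
    print(nm,"px",c.reshape(-1,2).mean(0).round(1),"ctr",np.round(R[0],1),"size",np.round(R[1],1),"dir",round(float(np.arctan2(l[1],l[0])),3),"z",np.median(P[...,2][m>0]))
rep("rim",(255,125,360,265),(P[...,2]>52)&(P[...,2]<64)&(S<70)&(V>110),58)
rep("cap",(40,215,140,300),((H<8)|(H>172))&(S>150)&(P[...,2]>121),126)
print("pins roughly", onplane(f,[(305,149),(313,246)],68).round(1).tolist())
crop=im[125:265,250:365,::-1]; cv2.imwrite("pics/w1c.png",cv2.resize(crop,None,fx=4,fy=4,interpolation=cv2.INTER_CUBIC))
E
```

```text
rim px [308. 194.] ctr [470.5 238.9] size [ 89.8 140.5] dir -0.05 z 57.384768319345085
cap px [ 79.7 265.4] ctr [489.4  15.4] size [45.  48.8] dir -1.102 z 125.51872757754532
pins roughly [[410.6, 243.6, 68.0], [526.5, 237.9, 68.0]]
```

View pics/w1c.png

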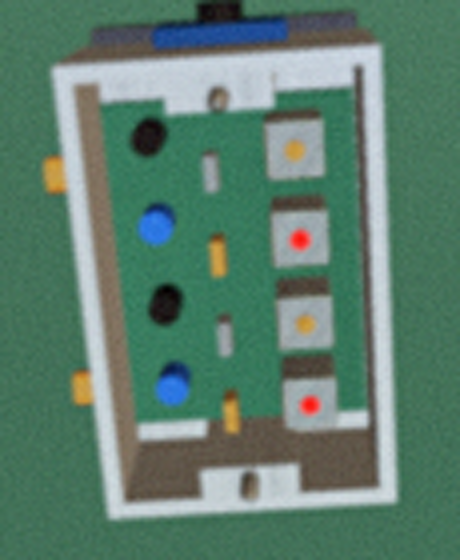

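The pins in the crop are at (219,98) and (250,486), i.e. image (304.8,149.5) and (312.5,246.5). The rim size of 90x140 matches the spec. Moving over the cover with the same relative view, so camera bias cancels.

```bash
python3 -m inch '[[0,0,0,-0.11,-1,0,0],[0,0,0,-0.11,-1,0,0],[0,0,0,-0.11,-1,0,0],[0,0,0,-0.11,-1,0,0],[0,0,0,-0.11,-1,0,0],[0,0,0,-0.11,-1,0,0],[0,0,0,-0.11,-1,0,0],[0,0,0,-0.11,-1,0,0]]'
python3 -m inch '[[0,0,0,-0.11,-1,0,0],[0,0,0,-0.11,-1,0,0],[0,0,0,-0.11,-1,0,0],[0,0,0,-0.11,-1,0,0],[0,0,0,-0.11,-1,0,0],[0,0,0,-0.11,-1,0,0],[0,0,0,-0.11,-1,0,0],[0,0,0,-0.11,-1,0,0]]'
python3 -m inch '[[0,0,0,-0.11,-1,0,0],[0,0,0,-0.11,-1,0,0],[0,0,0,-0.11,-1,0,0],[0,0,0,-0.11,-1,0,0],[0,0,0,0,0,0,0],[0,0,0,0,0,0,0],[0,0,0,0,0,0,0]]'
python3 - <<'E'
from h import *
f=shot("wrist","w2.png"); s=r.sense(); print(s["eef_pos"],s["tcp_rot"])
im=f["pixels"]; hsv=cv2.cvtColor(im,cv2.COLOR_RGB2HSV)
H,S,V=[hsv[...,i].astype(int) for i in range(3)]
a=onplane(load("w1"),[(304.8,149.5),(312.5,246.5)],65); print("pins",a.round(1).tolist(),a.mean(0))
uv=cv2.projectPoints(np.float64([[466,-260,4],[466,-260,34]]),*(lambda T:(cv2.Rodrigues(T[:3,:3])[0],T[:3,3]))(np.linalg.inv(f["cam_to_world"])),K(f),np.float64(f["dist"]))[0]; print("expected px",uv.reshape(-1,2))
E
```

```text
clock: 2.15
eef_pos: [443.7, 54.7, 253.2]
tcp_rot: [3.141, -0.0, 3.029]
contact_force: [0.8, 0.3, -0.8]
opening: 0.996
grasp_force: 0.0
clock: 2.82
eef_pos: [443.2, -146.4, 253.2]
tcp_rot: [3.141, -0.0, 3.028]
contact_force: [0.5, -0.4, 0.1]
opening: 1.003
grasp_force: 0.0
clock: 3.4
eef_pos: [442.9, -245.7, 253.0]
tcp_rot: [3.141, -0.001, 3.028]
contact_force: [-0.1, 1.0, -0.8]
opening: 0.997
grasp_force: 0.0
[ 442.89183964 -245.49978946  253.03898828] [ 3.14090816e+00 -6.49956775e-04  3.02848155e+00]
pins [[411.5, 243.1, 65.0], [528.7, 237.0, 65.0]] [470.11271119 240.047333    65.        ]
expected px [[308.99945145 186.71464443]
 [308.26891245 193.38141436]]
```

View pics/w2.png

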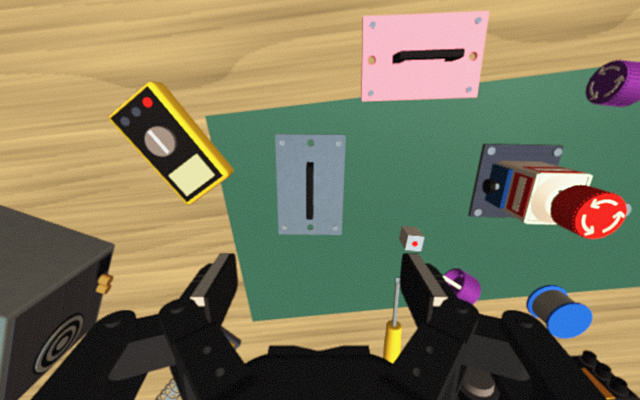

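The view shows the grey cover at corners about (276,135)-(344,235), the handle from (310,162) to (310,219), and the holes at (310,142) and (310,227).

```bash
python3 - <<'E'
from h import *
f=load("w2"); im=f["pixels"]; hsv=cv2.cvtColor(im,cv2.COLOR_RGB2HSV)
H,S,V=[hsv[...,i].astype(int) for i in range(3)]
def rep(nm,box,mask,zp):
    x0,y0,x1,y1=box; m=np.zeros((400,640),np.uint8); m[y0:y1,x0:x1]=mask[y0:y1,x0:x1]*255
    c=max(cv2.findContours(m,cv2.RETR_EXTERNAL,cv2.CHAIN_APPROX_NONE)[0],key=cv2.contourArea)
    w=onplane(f,c.reshape(-1,2),zp)[:,:2].astype(np.float32)
    R=cv2.minAreaRect(w); b=cv2.boxPoints(R); l=max([b[1]-b[0],b[2]-b[1]],key=np.linalg.norm)
    print(nm,"px",c.reshape(-1,2).mean(0).round(1),"ctr",np.round(R[0],1),"size",np.round(R[1],1),"dir",round(float(np.arctan2(l[1],l[0])),3))
rep("cover",(262,120,360,245),~((H>60)&(H<92)&(S>110)),4)
rep("handle",(300,155,322,226),V<60,34.5)
print("holes",onplane(f,[(310,142),(310,227)],2).round(1).tolist())
rep("cap",(540,180,632,245),((H<8)|(H>172))&(S>150),118)
E
```

```text
cover px [310.  182.2] ctr [ 465.8 -258.7] size [139.5 172.8] dir -0.114
handle px [309.5 190.3] ctr [ 462.9 -258. ] size [ 6.4 72.7] dir -0.127
holes [[407.3, -251.4, 2.0], [525.9, -266.1, 2.0]]
cap px [594.1 213.4] ctr [487.4   7.9] size [73.6 46.7] dir 1.007
```

```bash
python3 -m inch '[[0,0,0,-0.5,-0.2,1,0],[0,0,0,-0.48,-0.21,1,0],[0,0,0,0,0,1,0],[0,0,0,0,0,1,0],[0,0,0,0,0,1,0],[0,0,0,0,0,1,0],[0,0,0,0,0,1,0],[0,0,0,0,0,1,0]]'
python3 -m inch '[[0,0,0,0,0,0.5,0],[0,0,0,0,0,0.26,0],[0,0,0,0,0,0,0.5],[0,0,0,0,0,0,0.7],[0,0,0,0,0,0,1],[0,0,0,0,0,0,1],[0,0,0,0,0,0,1],[0,0,0,0,0,0,1]]' 50
python3 -m inch '[[0,0,0,0,0,0,1],[0,0,0,0,0,0,1],[0,0,0,0,0,0,1]]'
```

```text
clock: 4.12
eef_pos: [466.4, -258.3, 52.4]
tcp_rot: [3.141, 0.0, 3.029]
contact_force: [0.4, 0.0, -0.8]
opening: 1.0
grasp_force: 0.0
clock: 4.78
eef_pos: [466.6, -259.9, 35.0]
tcp_rot: [-3.141, 0.001, 3.028]
contact_force: [1.0, 0.6, -1.1]
opening: 0.145
grasp_force: 0.0
clock: 5.03
eef_pos: [466.6, -259.9, 35.1]
tcp_rot: [-3.141, 0.001, 3.027]
contact_force: [-0.7, 1.2, 5.9]
opening: 0.092
grasp_force: 49.1
```

```bash
python3 -m inch '[[0,0,0,0,0,-0.3,1],[0,0,0,0,0,-0.6,1],[0,0,0,0,0,-1,1],[0,0,0,0,0,-1,1],[0,0,0,0,0,-1,1],[0,0,0,0,0,-1,1],[0,0,0,0,0,-1,1],[0,0,0,0,0,-1,1]]'
python3 -m inch '[[0,0,0,0,0,-0.6,1],[0,0,0,0,0,-0.3,1],[0,0,0,0,0,0,1],[0,0,0,0,0,0,1]]'
python3 - <<'E'
from h import *
f=shot("wrist","w3.png"); print(r.sense()["eef_pos"],r.sense()["tcp_rot"])
E
```

```text
clock: 5.7
eef_pos: [465.6, -259.5, 208.4]
tcp_rot: [3.142, -0.0, 3.028]
contact_force: [0.8, -0.6, -2.6]
opening: 0.094
grasp_force: 49.3
clock: 6.03
eef_pos: [465.8, -259.5, 228.9]
tcp_rot: [3.141, -0.0, 3.028]
contact_force: [-0.3, -0.2, -2.0]
opening: 0.093
grasp_force: 49.4
[ 465.4783124  -259.34459472  228.27817612] [ 3.14098542e+00 -1.47214379e-03  3.02780099e+00]
```

View pics/w3.png

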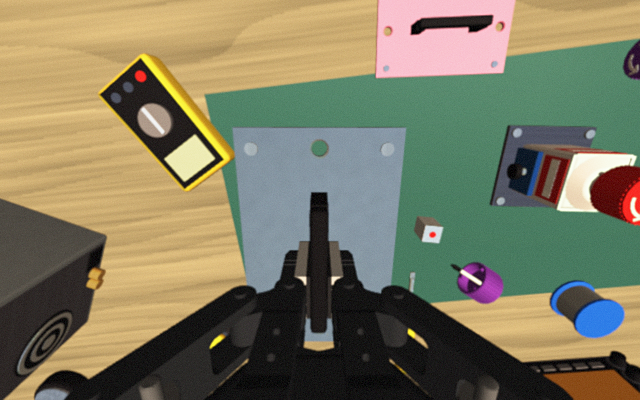

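The cover hangs level. Its near hole is at (320,148) and its near edge runs from (233,128) to (406,128). I'll work out the cover's centre relative to the TCP from the hole and edges.

```bash
python3 - <<'E'
from h import *
f=load("w3"); im=f["pixels"]; hsv=cv2.cvtColor(im,cv2.COLOR_RGB2HSV)
H,S,V=[hsv[...,i].astype(int) for i in range(3)]
g=(H>60)&(H<92)&(S>110)
m=np.zeros((400,640),np.uint8); m[138:160,308:332]=g[138:160,308:332]*255
v,u=np.nonzero(m); hp=(u.mean(),v.mean()); print(hp,len(u))
T=np.array([465.5,-259.3]); yaw=3.028; ex=np.array([np.cos(yaw),np.sin(yaw)]); ey=np.array([np.sin(yaw),-np.cos(yaw)])
h=onplane(f,[hp],195.3)[0]; d=h[:2]-T; print("hole",h,"tool",d@ex,d@ey)
# sheet edges: left/right along row 200
rows=range(180,250,10)
L=[];R=[]
for y in rows:
    k=~g[y]; a=320
    l=np.nonzero(g[y,:270])[0].max()+.5; rr=380+np.nonzero(g[y,380:])[0].min()-.5
    L.append((l,y));R.append((rr,y))
l=onplane(f,L,197)[:,:2];q=onplane(f,R,197)[:,:2]
tl=np.c_[(l-T)@ex,(l-T)@ey];tr=np.c_[(q-T)@ex,(q-T)@ey]
print("edge y",tl[:,1].mean(),tr[:,1].mean(),"slopes",np.polyfit(tl[:,0],tl[:,1],1)[0],np.polyfit(tr[:,0],tr[:,1],1)[0])
E
```

```text
(np.float64(314.75), np.float64(151.75)) 4
hole [ 408.91689368 -254.12142304  195.3       ] tool 56.80542859861521 -1.26840909462158Traceback (most recent call last):
  File "<stdin>", line 14, in <module>
    return umr_maximum(a, axis, None, out, keepdims, initial, where)
ValueError: zero-size array to reduction operation maximum which has no identity
```

```bash
python3 - <<'E'
from h import *
f=load("w3"); im=cv2.GaussianBlur(f["pixels"],(3,3),0).astype(int)
g=(im[...,1]-im[...,2])>8
m=np.zeros((400,640),np.uint8); m[136:162,306:334]=g[136:162,306:334]*255
v,u=np.nonzero(m); hp=(u.mean(),v.mean()); print(hp,len(u),im[200,220],im[200,280],im[148,320])
T=np.array([465.5,-259.3]); yaw=3.028; ex=np.array([np.cos(yaw),np.sin(yaw)]); ey=np.array([np.sin(yaw),-np.cos(yaw)])
h=onplane(f,[hp],195.3)[0]; d=h[:2]-T; print("hole",h,"tool",d@ex,d@ey)
L=[];R=[]
for y in range(180,230,10):
    n=~g[y]; a=280
    while n[a]:a-=1
    b=360
    while n[b]:b+=1
    L.append((a+.5,y));R.append((b-.5,y))
l,q=[(onplane(f,X,197)[:,:2]-T)@np.c_[ex,ey] for X in(L,R)]
print("edge y",l[:,1].mean(),q[:,1].mean(),"slopes",np.polyfit(l[:,0],l[:,1],1)[0],np.polyfit(q[:,0],q[:,1],1)[0])
E
```

```text
(np.float64(319.0300429184549), np.float64(148.03004291845494)) 233 [183 153 101] [136 153 165] [ 77 127 100]
hole [ 407.19575535 -251.60115823  195.3       ] tool 58.801142988971606 1.0405248432904264
edge y -44.332296599764504 45.83126250825322 slopes -0.005178714785897113 0.00563337848149238
```

Cover width measures 90.2 mm and the hole is 58.8 mm from the TCP, so it's centred in the grip, and the camera bias is about +0.9 mm in tool y. The seat target for the TCP is about (470.1, 238.2) at yaw 3.09.

```bash
python3 -m inch '[[0,0,-0.02,0,0.4,0,1],[0,0,0,0.04,0.8,0,1],[0,0,0,0.04,1,0,1],[0,0,0,0.04,1,0,1],[0,0,0,0.04,1,0,1],[0,0,0,0.04,1,0,1],[0,0,0,0.04,1,0,1],[0,0,0,0.04,1,0,1]]'
python3 -m inch '[[0,0,0,0.04,1,0,1],[0,0,0,0.04,1,0,1],[0,0,0,0.04,1,0,1],[0,0,0,0.04,1,0,1],[0,0,0,0.04,1,0,1],[0,0,0,0.04,1,0,1],[0,0,0,0.04,1,0,1],[0,0,0,0.04,1,0,1]]'
python3 -m inch '[[0,0,0,0.04,1,0,1],[0,0,0,0.04,1,0,1],[0,0,0,0.04,1,0,1],[0,0,0,0.04,1,0,1],[0,0,0,0,0.5,0,1],[0,0,0,0,0.19,0,1],[0,0,0,0,0,0,1],[0,0,0,0,0,0,1]]'
```

```text
clock: 6.75
eef_pos: [467.9, -78.3, 227.8]
tcp_rot: [3.141, -0.003, 3.091]
contact_force: [0.5, 0.3, -1.4]
opening: 0.092
grasp_force: 49.3
clock: 7.42
eef_pos: [470.1, 121.6, 227.7]
tcp_rot: [-3.141, -0.003, 3.091]
contact_force: [0.8, 0.5, -2.0]
opening: 0.087
grasp_force: 49.3
clock: 8.08
eef_pos: [472.7, 237.0, 228.5]
tcp_rot: [-3.14, -0.001, 3.091]
contact_force: [-0.2, -0.9, -2.4]
opening: 0.093
grasp_force: 49.3
```

```bash
python3 -m inch '[[0,0,0,0.1,0.04,0.5,1],[0,0,0,0,0,1,1],[0,0,0,0,0,1,1],[0,0,0,0,0,1,1],[0,0,0,0,0,0.5,1],[0,0,0,0,0,0.25,1],[0,0,0,0,0,0,1],[0,0,0,0,0,0,1]]'
python3 - <<'E'
from h import *
f=shot("wrist","w4.png"); g=shot("side","s4.png"); s=r.sense(); print(s["eef_pos"],s["tcp_rot"])
a=cv2.resize(f["pixels"][80:320,220:420,::-1],None,fx=2,fy=2); b=cv2.resize(g["pixels"][230:350,270:410,::-1],None,fx=3,fy=3,interpolation=cv2.INTER_CUBIC)
c=np.zeros((480,800,3),np.uint8); c[:480,:400]=a; c[:360,400:800]=b[:,:400]; cv2.imwrite("pics/c4.png",c)
E
```

```text
clock: 8.75
eef_pos: [471.0, 238.4, 123.4]
tcp_rot: [-3.142, 0.0, 3.09]
contact_force: [0.4, 1.2, -1.8]
opening: 0.087
grasp_force: 49.3
[471.49601739 238.95301833 124.18025888] [3.14071658e+00 1.66957096e-03 3.09028641e+00]
```

View pics/c4.png

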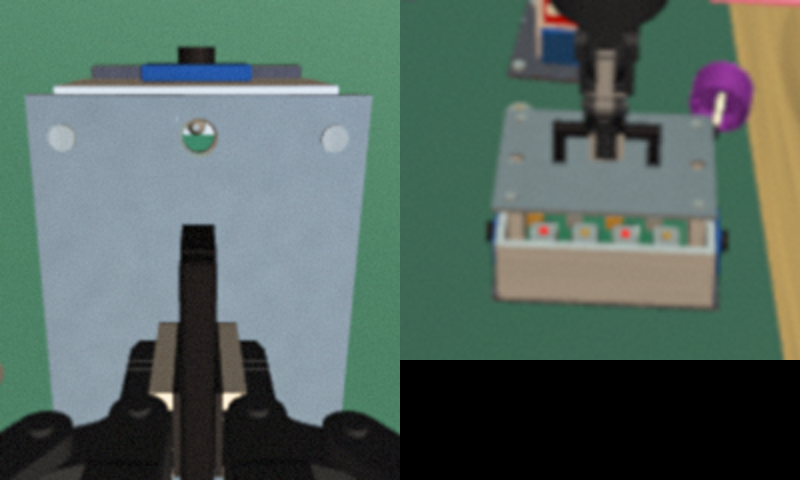

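The near pin's tip shows through the cover's near hole. In the crop the pin is at about (196,128) and the hole centre at (200,136), which is image (318,144) and (320,148). I'll compare both in tool axes, along with the rim's visible near edge.

```bash
python3 - <<'E'
from h import *
f=load("w4"); im=f["pixels"]
T=np.array([471.3,238.7]); yaw=3.09; M=np.array([[np.cos(yaw),np.sin(yaw)],[np.sin(yaw),-np.cos(yaw)]]).T
c=lambda uv,z:((onplane(f,uv,z)[:,:2]-T)@M).round(2).tolist()
zu=124-35.1
print("hole",c([(320,148)],zu+2),"pin tip",c([(318,143.5)],70))
print("rim near edge (z58) ends", c([(247,123.5),(389,123.5)],58),"cover near edge", c([(232.5,128),(406,128)],zu+4))
cv2.imwrite("pics/c4b.png",cv2.resize(im[130:168,300:342,::-1],None,fx=12,fy=12,interpolation=cv2.INTER_CUBIC))
E
```

```text
hole [[59.5, 1.39]] pin tip [[59.09, 0.29]]
rim near edge (z58) ends [[69.95, -44.48], [69.92, 45.05]] cover near edge [[70.0, -43.63], [69.97, 45.57]]
```

View pics/c4b.png

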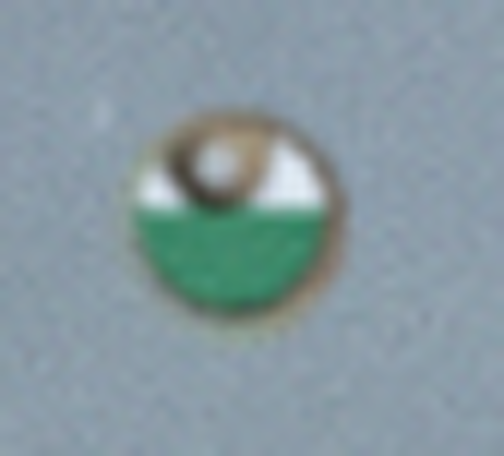

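The hole centre is at image (319.6,147.9) and the pin tip at (318.2,143.3). Pin and rim both say the cover must shift -0.7 mm in tool y. Correct that and lower slowly.

```bash
python3 -m inch '[[0,0,0,-0.008,-0.028,0.3,1],[0,0,0,0,0,0.25,1],[0,0,0,0,0,0.1,1],[0,0,0,0,0,0.08,1],[0,0,0,0,0,0.08,1],[0,0,0,0,0,0.08,1],[0,0,0,0,0,0,1]]'
python3 -m inch '[[0,0,0,0,0,0.06,1],[0,0,0,0,0,0.06,1],[0,0,0,0,0,0.06,1],[0,0,0,0,0,0.03,1],[0,0,0,0,0,0,1]]'
```

```text
clock: 9.43
eef_pos: [470.7, 238.2, 100.4]
tcp_rot: [-3.141, -0.0, 3.091]
contact_force: [0.6, -0.1, -2.4]
opening: 0.088
grasp_force: 49.3
clock: 9.85
eef_pos: [470.7, 238.2, 95.4]
tcp_rot: [-3.141, -0.0, 3.091]
contact_force: [0.2, 0.1, -2.7]
opening: 0.092
grasp_force: 49.3
```

On the pins with no side force. Lower to contact.

```bash
python3 -m inch '[[0,0,0,0,0,0.03,1],[0,0,0,0,0,0.03,1],[0,0,0,0,0,0.03,1],[0,0,0,0,0,0,1],[0,0,0,0,0,0,1]]'
python3 -m inch '[[0,0,0,0,0,0.02,1],[0,0,0,0,0,0,1],[0,0,0,0,0,0,1]]'
```

```text
clock: 10.27
eef_pos: [470.8, 238.2, 93.2]
tcp_rot: [-3.142, -0.0, 3.091]
contact_force: [0.5, -0.3, -1.8]
opening: 0.089
grasp_force: 49.3
clock: 10.52
eef_pos: [470.9, 238.3, 93.1]
tcp_rot: [3.142, 0.0, 3.091]
contact_force: [-1.0, -0.9, 4.0]
opening: 0.091
grasp_force: 50.0
```

Contact at z 93.1, as expected. Release and rise.

```bash
python3 -m inch '[[0,0,0,0,0,0,0.8],[0,0,0,0,0,0,0.6],[0,0,0,0,0,0,0.3],[0,0,0,0,0,0,0],[0,0,0,0,0,0,0],[0,0,0,0,0,-0.4,0],[0,0,0,0,0,-0.8,0],[0,0,0,0,0,-1,0]]'
python3 -m inch '[[0,0,0,0,0,-1,0],[0,0,0,0,0,-1,0],[0,0,0,0,0,-1,0],[0,0,0,0,0,-1,0],[0,0,0,0,0,-0.5,0],[0,0,0,0,0,0,0],[0,0,0,0,0,0,0]]'
python3 - <<'E'
from h import *
f=shot("wrist","w5.png"); g=shot("side","s5.png"); s=r.sense(); print(s["eef_pos"],s["tcp_rot"])
a=f["pixels"][...,::-1][80:400,0:440]; b=cv2.resize(g["pixels"][230:340,290:390,::-1],None,fx=3,fy=3,interpolation=cv2.INTER_CUBIC)
c=np.zeros((330,740,3),np.uint8); c[:320,:440]=a; c[:330,440:740]=b; cv2.imwrite("pics/c5.png",c)
P=bydepth(f,[(u,v) for u in range(275,350,3) for v in range(150,240,3)]); z=P[:,2]; k=(z>50)&(z<75); print("sheet z",np.median(z[k]),k.sum())
A=np.c_[P[k][:,:2]-P[k][:,:2].mean(0),np.ones(k.sum())]; print(np.linalg.lstsq(A,z[k],rcond=None)[0])
E
```

```text
clock: 11.18
eef_pos: [469.9, 237.8, 147.7]
tcp_rot: [-3.14, -0.003, 3.091]
contact_force: [0.5, 0.2, -0.4]
opening: 0.998
grasp_force: 0.0
clock: 11.77
eef_pos: [471.0, 238.3, 261.2]
tcp_rot: [3.141, 0.002, 3.091]
contact_force: [-1.0, 0.1, -0.2]
opening: 0.999
grasp_force: 0.0
[470.20049412 237.91133766 259.48106689] [-3.14088541e+00 -1.21087663e-03  3.09069682e+00]
sheet z 61.40871284900453 592
[2.49301367e-03 7.22175311e-04 6.14711767e+01]
```

View pics/c5.png

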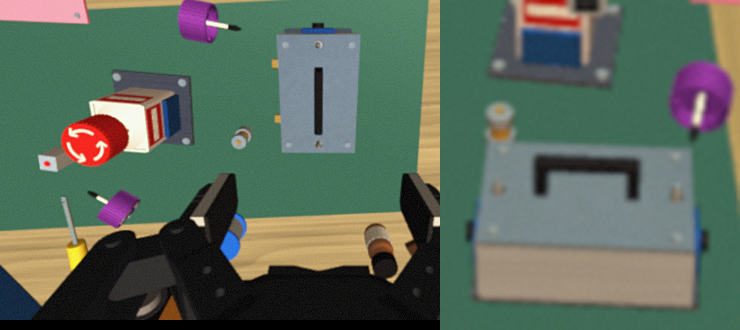

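The cover sits flush with both pins through its holes, the sheet's top at about 61.4 mm and level. Now over the bottle for a closer look at the cap.

```bash
python3 -m inch '[[0,0,0,-0.03,-1,0,0],[0,0,0,-0.03,-1,0,0],[0,0,0,-0.03,-1,0,0],[0,0,0,-0.03,-1,0,0],[0,0,0,-0.03,-1,0,0],[0,0,0,-0.03,-1,0,0],[0,0,0,-0.03,-1,0,0],[0,0,0,-0.03,-1,0,0]]'
python3 -m inch '[[0,0,0,-0.03,-0.72,0,0],[0,0,0,0,0,0,0],[0,0,0,0,0,0,0],[0,0,0,0,0,0,0]]'
python3 - <<'E'
from h import *
f=shot("wrist","w6.png"); s=r.sense(); print(s["eef_pos"],s["tcp_rot"],s["qpos"].round(3))
im=f["pixels"]; hsv=cv2.cvtColor(im,cv2.COLOR_RGB2HSV)
H,S,V=[hsv[...,i].astype(int) for i in range(3)]
vv,uu=np.mgrid[0:400,0:640]
P=bydepth(f,np.c_[uu.ravel(),vv.ravel()]).reshape(400,640,3)
m=(((H<8)|(H>172))&(S>130)&(P[...,2]>122)&(P[...,2]<132)).astype(np.uint8)*255
m=cv2.morphologyEx(m,cv2.MORPH_CLOSE,np.ones((9,9)))
c=max(cv2.findContours(m,cv2.RETR_EXTERNAL,cv2.CHAIN_APPROX_NONE)[0],key=cv2.contourArea)
w=onplane(f,c.reshape(-1,2),126)[:,:2].astype(np.float32)
print(c.reshape(-1,2).mean(0),cv2.minEnclosingCircle(w),cv2.fitEllipse(w),np.median(P[...,2][m>0]))
E
```

```text
clock: 12.53
eef_pos: [465.7, 37.0, 259.0]
tcp_rot: [-3.141, -0.002, 3.091]
contact_force: [0.2, 1.2, 0.0]
opening: 1.003
grasp_force: 0.0
clock: 12.87
eef_pos: [466.1, 20.6, 259.5]
tcp_rot: [3.141, -0.001, 3.09]
contact_force: [0.1, -0.9, -0.3]
opening: 0.998
grasp_force: 0.0
[466.24736028  20.85513    259.70224283] [ 3.14138769e+00 -1.12619620e-03  3.09098041e+00] [ 0.041  0.097  1.951  0.     1.095 -1.479]
[310.16911765 218.36764706] ((489.6591491699219, 12.527973175048828), 23.24302101135254) ((489.7019348144531, 12.432433128356934), (44.08317947387695, 45.40897750854492), 82.04308319091797) 125.54775701053194
```

View pics/w6.png

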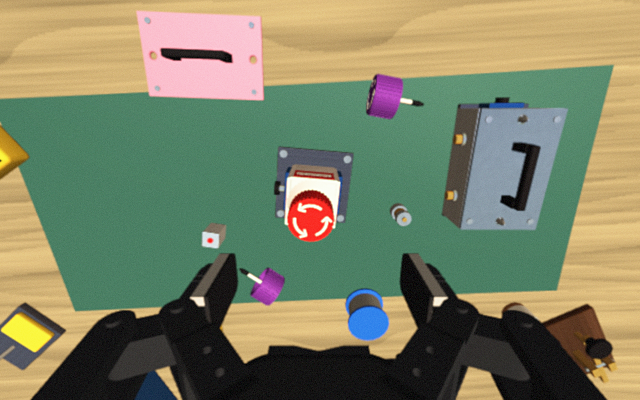

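The red cap's top is at about (310,218), diameter about 45 mm, at world (489.4, 11.6) after the bias correction. Go down over it, winding back 0.5 rad first for wrist range.

```bash
python3 -m inch '[[0,0,0,-0.94,-0.32,0.5,0],[0,0,0.039,0,0,1,0],[0,0,0.039,0,0,1,0],[0,0,0.039,0,0,1,0],[0,0,0.039,0,0,1,0],[0,0,0,0,0,0.8,0],[0,0,0,0,0,0.36,0],[0,0,0,0,0,0,0]]'
python3 -m inch '[[0,0,0,0,0,0,0],[0,0,0,0,0,0,0.2]]'
```

```text
clock: 13.58
eef_pos: [488.2, 11.8, 116.8]
tcp_rot: [-3.14, -0.003, 2.603]
contact_force: [-0.7, -0.3, 1.1]
opening: 1.0
grasp_force: 0.0
clock: 13.75
eef_pos: [490.4, 11.4, 119.8]
tcp_rot: [3.141, 0.001, 2.602]
contact_force: [-0.5, -0.3, 0.4]
opening: 0.885
grasp_force: 0.0
```

```bash
python3 -m inch '[[0,0,0,0,0,0,0.3],[0,0,0,0,0,0,0.4],[0,0,0,0,0,0,0.7],[0,0,0,0,0,0,1],[0,0,0,0,0,0,1],[0,0,0,0,0,0,1],[0,0,0,0,0,0,1],[0,0,0,0,0,0,1]]' 80
python3 -m inch '[[0,0,0,0,0,0,1],[0,0,0,0,0,0,1]]'
```

```text
clock: 14.42
eef_pos: [490.2, 11.0, 119.1]
tcp_rot: [3.141, 0.001, 2.601]
contact_force: [2.5, 0.9, 4.3]
opening: 0.516
grasp_force: 80.6
clock: 14.58
eef_pos: [490.1, 11.0, 119.0]
tcp_rot: [3.141, 0.001, 2.601]
contact_force: [3.4, 1.5, 4.6]
opening: 0.513
grasp_force: 80.7
```

```bash
python3 -m inch '[[0,0,0,0,0,0.06,1],[0,0,0,0,0,0.06,1],[0,0,0,0,0,0.06,1],[0,0,0,0,0,0.06,1],[0,0,0,0,0,0,1],[0,0,0,0,0,0,1],[0,0,0,0,0,0,1]]'
```

```text
clock: 15.17
eef_pos: [490.1, 11.0, 113.2]
tcp_rot: [3.141, 0.001, 2.601]
contact_force: [1.2, 1.4, 9.9]
opening: 0.511
grasp_force: 80.9
```

9.9 N means about 6 mm down. Twist anticlockwise by about 65°.

```bash
python3 -m inch '[[0,0,-0.03,0,0,0,1],[0,0,-0.03,0,0,0,1],[0,0,-0.03,0,0,0,1],[0,0,-0.03,0,0,0,1],[0,0,-0.03,0,0,0,1],[0,0,-0.03,0,0,0,1],[0,0,-0.03,0,0,0,1],[0,0,0,0,0,0,1]]'
python3 -m inch '[[0,0,-0.03,0,0,0,1],[0,0,-0.03,0,0,0,1],[0,0,-0.03,0,0,0,1],[0,0,-0.03,0,0,0,1],[0,0,-0.03,0,0,0,1],[0,0,0,0,0,0,1],[0,0,0,0,0,0,1]]'
python3 -c "
from h import *
s=r.sense();print(s['wrist_torque'],s['contact_force'],s['qpos'])"
```

```text
clock: 15.83
eef_pos: [489.6, 10.9, 113.1]
tcp_rot: [-3.141, 0.0, -3.017]
contact_force: [-0.8, -0.2, 10.7]
opening: 0.515
grasp_force: 81.1
clock: 16.42
eef_pos: [489.6, 10.9, 113.1]
tcp_rot: [-3.141, -0.0, -2.551]
contact_force: [0.6, 0.0, 10.7]
opening: 0.513
grasp_force: 81.1
[-0.03708649 -0.04087736  0.07984499] [ 0.61558389  0.04259589 10.66065188] [ 1.92714286e-02  3.37986315e-01  2.03556767e+00 -3.64012146e-04
  7.67950466e-01 -2.14208713e+00]
```

```bash
python3 -m inch '[[0,0,0,0,0,-0.2,1],[0,0,0,0,0,-0.2,1],[0,0,0,0,0,-0.3,1],[0,0,0,0,0,-0.4,1],[0,0,0,0,0,-0.5,1],[0,0,0,0,0,-0.5,1],[0,0,0,0,0,-0.5,1],[0,0,0,0,0,-0.5,1]]'
python3 -m inch '[[0,0,0,0,0,-0.4,1],[0,0,0,0,0,-0.2,1],[0,0,0,0,0,0,1],[0,0,0,0,0,0,1],[0,0,0,0,0,0,1],[0,0,0,0,0,0,1]]'
python3 - <<'E'
from h import *
g=shot("side","s7.png"); f=shot("top","t7.png")
a=cv2.resize(g["pixels"][150:270,270:390,::-1],None,fx=4,fy=4,interpolation=cv2.INTER_CUBIC); cv2.imwrite("pics/c7.png",a)
E
```

```text
clock: 17.08
eef_pos: [488.6, 11.0, 191.0]
tcp_rot: [3.141, -0.002, -2.552]
contact_force: [1.0, -0.5, -0.1]
opening: 0.518
grasp_force: 81.6
clock: 17.58
eef_pos: [489.0, 11.0, 204.5]
tcp_rot: [3.141, -0.001, -2.552]
contact_force: [0.4, 0.3, -0.6]
opening: 0.516
grasp_force: 81.6
```

View pics/c7.png

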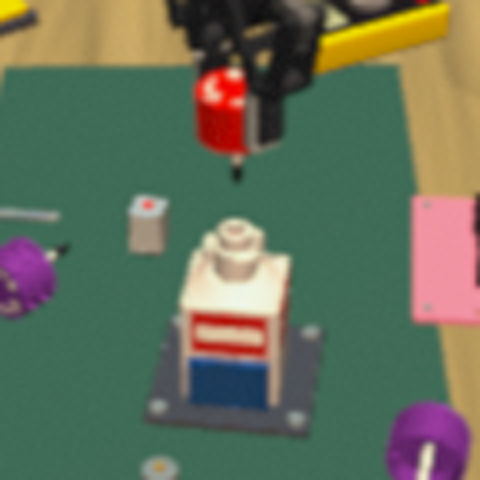

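The cap hangs upright in the fingers. Its brush tip is at crop (236,180), straight above the mouth at (236,230).

```bash
python3 -c "
from h import *
print(r.sign_off())"
```

```text
the job is handed in; nothing more can be done
None
```

Job handed in with no verdict returned: the cover lies flush over both pins and released, and the red cap was pressed, turned about 65° and is held upright with its brush about 30 mm above the mouth (about 17.6 s on the clock); I viewed 12 pictures, two over your limit of 10.

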